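# Pack the polisher's accessories into their caddy

## Task

Pack the polisher's four accessories into the wooden caddy, each lying flat on the floor of its own compartment, the same way up as now: the round backing plate in the large square pocket, the flange nut in the smaller pocket beside it, the side handle lengthwise in the wide long slot and the two-pin spanner lengthwise in the narrow long slot. The backing plate lies on a loose sample board: lift it off without shifting the board. Leave the square sanding pad, the ring wrench and the chisel, which are not part of the kit, where they are.

Things in the scene. Friction and masses are not known exactly. Their poses are not given: they have to be found in the camera images.
- caddy: Fixed dark-walled wooden caddy, 198 (x) by 264 (y), any yaw. Origin: centre of underside, on the bench. Floor 4 thick; walls 6 thick, tops 14 above the bench. Compartments, inside x by y and centre in its frame: narrow slot 186 x 50 at (0,-101) for spanner; large pocket 110 x 110 at (-38,-15) for plate; small pocket 70 x 110 at (58,-15) for nut; wide slot 186 x 80 at (0,86) for handle. (mm)
- plate: Backing plate: black round disc, diameter 84, 8 thick, with an upright steel hub in the middle, diameter 26, top 30 above the underside. Origin: centre of its underside, z up. Lies flat on top of the sample board, overhanging its edge. Mass about 0.16 kg. (mm)
- board: Loose wooden sample board with a dark resin stripe, 120 x 100 x 14 thick, lying flat under the backing plate, which overhangs its +x edge by 6 to 22. Origin: centre of its underside. About 0.25 kg. Must stay where it is. (mm)
- nut: Flange nut: steel, round flange diameter 44, 12 high, with a round collar diameter 30 on top, reaching 28 above the underside, and a hole of 16 through it. Origin: centre of its underside, z up. About 0.12 kg. (mm)
- handle: Side handle: black plastic grip lying along its x, 30 wide and 30 high from x = -65 to 32, a guard 36 wide and 34 high at x = 32 to 40, then a short round steel stud, diameter 10, to x = 65. Overall length 130. Origin: on the underside at mid-length. Balance point within 10 of x = 0. About 0.16 kg. (mm)
- spanner: Two-pin spanner lying along its x, overall 150: black rubber-dipped grip 20 wide, 24 high from x = -75 to 15; then a flat steel neck 8 high and a fork 30 wide (x = 45 to 75) with two prongs that carry two small upright pins, to 17 above the underside. Origin: on the underside at mid-length. Balance point near x = -12. About 0.17 kg. (mm)
- pad: Look-alike, to be left alone: square black sanding pad 80 x 80 x 8 with the same steel hub (diameter 26, top at 30). Origin: centre of its underside. (mm)
- wrench: Look-alike, to be left alone: ring wrench with the same black grip as the spanner (20 wide, 24 high, x = -75 to 15) and a closed flat steel ring, diameter 32, at the other end, no fork or pins; 150 long. Origin: on the underside at mid-length. (mm)
- chisel: Look-alike, to be left alone: chisel with a black handle like the side handle's (30 wide, 30 high, x = -80 to 10) but no guard, and a flat steel blade 18 wide to x = 80; 160 long. Origin: on the underside at mid-length. (mm)
Things that resemble listed ones, but are neither listed nor needed, are in the scene too. What is shaped like the handle but orange or purple is not meant.

How it is judged (in metres and radians):
At the end, for the whole second after the job is handed in: Each accessory rests flat (0.12 rad), same way up, on the floor of its own compartment, near its centre (x/y within mm: plate 15/15, nut 15/36, handle 32/26, spanner 22/13), long ones within 0.4 rad of the slot; pad, wrench, chisel and board within 20 mm of their start (x of plate in the frame of caddy between -0.053 and -0.023 m and y of plate in the frame of caddy between -0.03 and 0 m and z of plate in the frame of caddy between 0.001 and 0.0075 m and angle between each of plate, nut, handle, spanner's own z axis and vertical below 0.12 rad and linear speed of each of plate, nut, handle, spanner below 0.02 m/s and x of nut in the frame of caddy between 0.043 and 0.073 m and y of nut in the frame of caddy between -0.051 and 0.021 m and z of nut in the frame of caddy between 0.001 and 0.0075 m and x of handle in the frame of caddy between -0.032 and 0.032 m and y of handle in the frame of caddy between 0.06 and 0.112 m and z of handle in the frame of caddy between 0.001 and 0.0075 m and angle between the x axis of each of handle, spanner and the x axis of caddy, either way round below 0.4 rad and x of spanner in the frame of caddy between -0.022 and 0.022 m and y of spanner in the frame of caddy between -0.114 and -0.088 m and z of spanner in the frame of caddy between 0.001 and 0.0075 m and distance of each of pad, wrench, chisel, board from where it was at the start of the episode below 0.02 m); the robot touches nothing.
It fails at once if the sample board is shifted by more than 20 mm (distance of board from where it was at the start of the episode above 0.02 m).
It fails at once if the square sanding pad is shifted by more than 30 mm (distance of pad from where it was at the start of the episode above 0.03 m).
It fails at once if the ring wrench is shifted by more than 30 mm (distance of wrench from where it was at the start of the episode above 0.03 m).
It fails at once if the chisel is shifted by more than 30 mm (distance of chisel from where it was at the start of the episode above 0.03 m).
It also fails if it takes over 112 s, if anything falls off the work surface, if the arm or the gripper's body presses on something with over 40 N, if the wrist force passes 120 N, or if a joint passes its speed limit or range.

## Robot

A 6-joint arm with a two-finger parallel gripper is mounted at the origin on the work surface. World frame = base frame: x ahead of the robot, y to its left, z up, the work surface at z = 0. Lengths are in mm, angles in rad, forces in N, time in s.
With the tool pointing down it reaches from about 350 to 775 mm from the base axis. Payload 7.3 kg.
Tool frame: the origin (TCP) lies at the very end of the fingers, on their centre line; the grasp point (between the pads) lies 19 mm behind it; x points along the fingers, y is the direction in which the jaws open and shut, and the axes are right-handed (so a half turn about x gives the same grasp; the last joint's range is limited). The gripper opens to 92 mm and grips with 3 to 60 N. Pads are 19 mm wide; open, the fingers measure 130 mm over their backs; the gripper's body (75 mm by 190 mm) begins 47 mm behind the grasp point.
Start: joints at [1.072, 0.342, 1.524, -0, 1.275, -0.146], TCP at [181.388, 492.69, 226.741] pointing down, gripper open.
Joint ranges: [-2.53, 2.53], [-0.77, 2.02], [0.04, 2.7], [-1, 4.14], [0.28, 2.66], [-3.11, 3.11]. Speed limits (rad/s): [2.57, 2.57, 3.14, 3.14, 3.14, 3.14].

## Interface

Orientations are given as [roll, pitch, yaw] about the fixed x, y, z axes, in that order (R = Rz(yaw) Ry(pitch) Rx(roll)).
In Python, from plant import sensors, capture, bot gives the robot as it stands.
- The arm moves only by the shell command python3 -m crank 'ROWS' [OPENING]. ROWS is JSON, a list of rows, each an object of numbers: "dx", "dy", "dz": the shift along the tool's x, y, z in cm; "spin": the turn about the tool's x in rad. A call has 1 to 20 rows; each row is the pose to reach, as a shift and turn from the pose commanded when the call began, along the tool's axes at that moment; what a row does not reach only later rows make up. A row lasts 1/12 s, in which the tool goes at most 41.7 mm and 7.16 degrees, less where a joint would pass 70% of its speed; a pose out of reach is approached as far as the arm can. A call with a gripper value outside its range is refused whole. OPENING is the opening in per cent of the stroke, from 0 (shut) to 100 (fully open), set as the call begins (- or left out, the last holds). The fingers move at their own pace and stop on an object; the grip force is fixed at half the most. Time passes only in rows, so rows that repeat a pose let the fingers close. It gives the time, the measured TCP pose, the force and the opening at its end, in the units of the state.
- sensors.get_obs(): the state, without advancing time (a new reading comes with each control period).
- capture(name): name is "scene" or "top" or "wrist"; returns a dict with "frame" (420x560x3 uint8, blue, green, red), "vfov" (degrees; the focal length in pixels is half the picture's height over the tangent of half this angle, whatever the lens; pixels are square), "cx", "cy" (the principal point, pixels), "view" (4x4, takes a point from world to camera coordinates); the wrist camera has in their place "mount" (4x4, takes a point from camera to tool coordinates, whose origin is the TCP and whose axes are the tool frame's). Camera axes: x right, y down, z forward; pixel columns grow to the right and rows downward; lengths in mm; the calibration is good to about 2 mm. The wrist camera is an equidistant fisheye: a pixel r from the principal point sees the ray r / f radians off the axis. A picture is of the moment at which its call begins: read the wrist's pose just before it. There is no depth.
- bot.close_job(): hands the job in, once; it reports no verdict.
The state is a dict: "time": time; "joint_positions": joint angles; "dq": joint speeds; "tau": joint torques, N m; "tool_pos": TCP position; "tcp_rot": TCP orientation; "contact_force": force on the tool from outside, world axes, zero at the start; "moment": the same for the moment, N m; "grip_width": finger opening in mm.
Only numpy, scipy, OpenCV 4.12 (cv2) and the standard library are available. Lean on these libraries where they do the work, as an engineer would, in place of code of your own. Each camera call takes 0.05 s, during which the arm holds its last target.

## Working session

There is one attempt and no reset: what is moved stays moved. The work goes in short steps, Python scripts to look and compute and a shell command to move; the robot and the scene stay as the last step left them, time stands still between calls to the robot, and variables do not carry over. Pictures are saved under pics/ and viewed, and the job is handed in when it is done.

```bash
ls; mkdir -p pics
python3 - <<'E'
from plant import sensors, capture, bot
import cv2
print(sensors.get_obs())
for n in ["scene","top","wrist"]:
    c=capture(n); cv2.imwrite(f"pics/{n}0.png",c["frame"])
    print(n,{k:v for k,v in c.items() if k!="frame"})
E
```

```text
pics
{'time': 0.0, 'joint_positions': array([ 1.07201788e+00,  3.42739659e-01,  1.52500948e+00,  1.67123117e-05,
        1.27535319e+00, -1.46004347e-01]), 'dq': array([ 0.00086535, -0.00014249,  0.00268737,  0.00017762,  0.0004329 ,
        0.00128884]), 'tau': array([ 1.43745830e-03, -4.31231368e+01, -2.44228417e+01,  7.18742958e-02,
        5.57643129e-02, -1.11974286e-04]), 'tool_pos': array([181.17713678, 492.33283341, 226.0387813 ]), 'tcp_rot': array([-1.72738589,  1.56928656, -2.08016487]), 'contact_force': array([ 0.43350578, -1.05302767,  0.40753602]), 'moment': array([-0.07122281, -0.01286108, -0.00316743]), 'grip_width': 91.60797110134972}
scene {'vfov': 48.105969256947844, 'cx': 280.1839178508226, 'cy': 211.32559567660283, 'view': array([[ 4.75329677e-02,  9.98829252e-01,  8.98572764e-03,
         1.94043450e+02],
       [ 7.64533061e-01, -3.05908049e-02, -6.43858215e-01,
        -3.38354065e+02],
       [-6.42829538e-01,  3.74743776e-02, -7.65092057e-01,
         1.68990431e+03],
       [ 0.00000000e+00,  0.00000000e+00,  0.00000000e+00,
         1.00000000e+00]])}
top {
[... 161 characters left out ...]
329e+02],
       [-9.88397606e-01, -1.58893137e-02, -1.51055296e-01,
         4.85066030e+02],
       [ 1.51417800e-01, -2.48273492e-02, -9.88158010e-01,
         1.20915756e+03],
       [ 0.00000000e+00,  0.00000000e+00,  0.00000000e+00,
         1.00000000e+00]])}
wrist {'vfov': 65.70646984690485, 'cx': 281.2445423068672, 'cy': 210.311665065966, 'mount': array([[-2.07059886e-04, -2.53305115e-01,  9.67386415e-01,
        -1.58080587e+02],
       [ 9.99999881e-01, -4.78787222e-04,  8.86725385e-05,
        -7.27218421e-02],
       [ 4.40711046e-04,  9.67386319e-01,  2.53305184e-01,
        -6.80680316e+01],
       [ 0.00000000e+00,  0.00000000e+00,  0.00000000e+00,
         1.00000000e+00]])}
```

View pics/scene0.png

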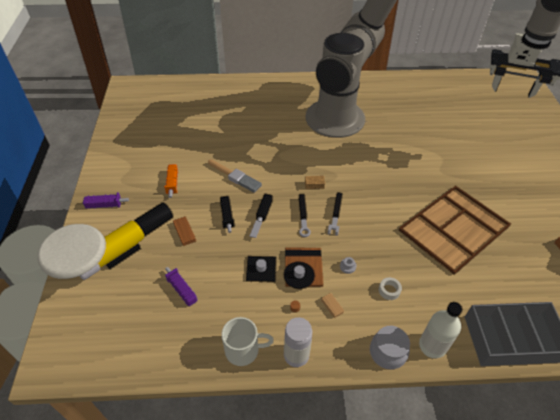

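View pics/top0.png

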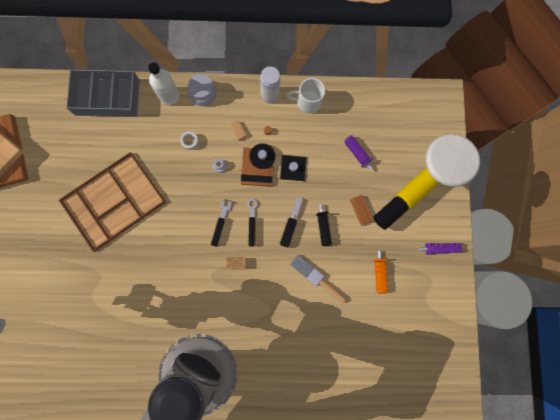

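View pics/wrist0.png

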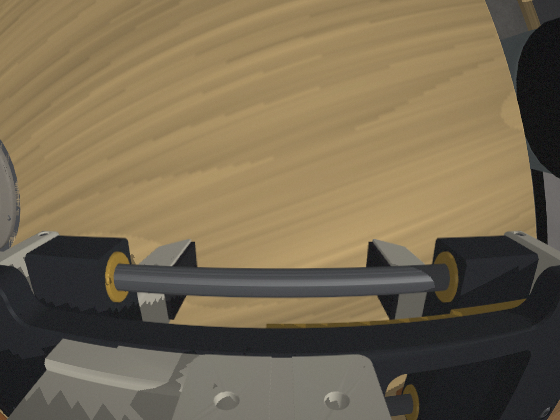

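```bash
cat > h.py <<'E'
import numpy as np, cv2
from plant import sensors, capture, bot
def ray(c,u,v):
    H=c["frame"].shape[0]; f=H/2/np.tan(np.radians(c["vfov"])/2)
    d=np.array([(u-c["cx"])/f,(v-c["cy"])/f,1.]); V=c["view"]
    R=V[:3,:3]; return -R.T@V[:3,3], R.T@d
def onplane(c,u,v,z):
    o,d=ray(c,u,v); return o+d*(z-o[2])/d[2]
def proj(c,p):
    H=c["frame"].shape[0]; f=H/2/np.tan(np.radians(c["vfov"])/2)
    q=c["view"][:3,:3]@np.array(p,float)+c["view"][:3,3]
    return q[0]/q[2]*f+c["cx"],q[1]/q[2]*f+c["cy"]
def crop(c,x0,y0,x1,y1,s,name):
    cv2.imwrite(name,cv2.resize(c["frame"][y0:y1,x0:x1],None,fx=s,fy=s,interpolation=cv2.INTER_CUBIC))
E
python3 - <<'E'
from h import *
import pickle
t=capture("top"); s=capture("scene"); pickle.dump((t,s),open("c0.pkl","wb"))
crop(t,200,110,350,260,4,"pics/t1.png"); crop(t,50,140,180,260,5,"pics/t2.png"); crop(s,210,180,370,300,5,"pics/s1.png")
E
```

```text
(no output)
```

View pics/t1.png

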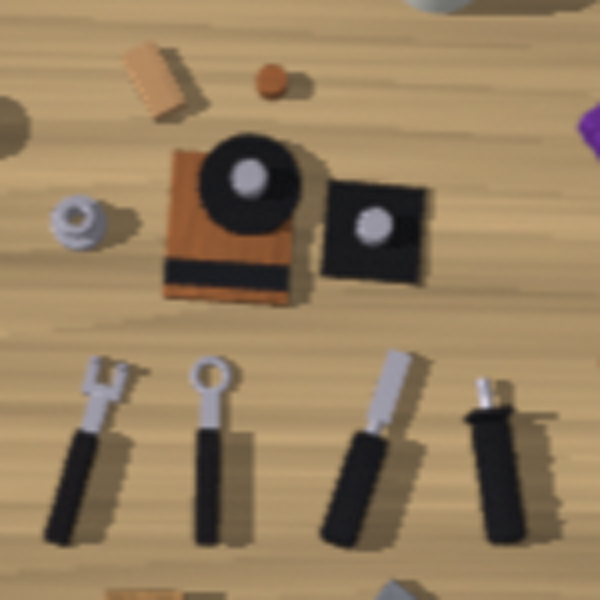

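View pics/t2.png

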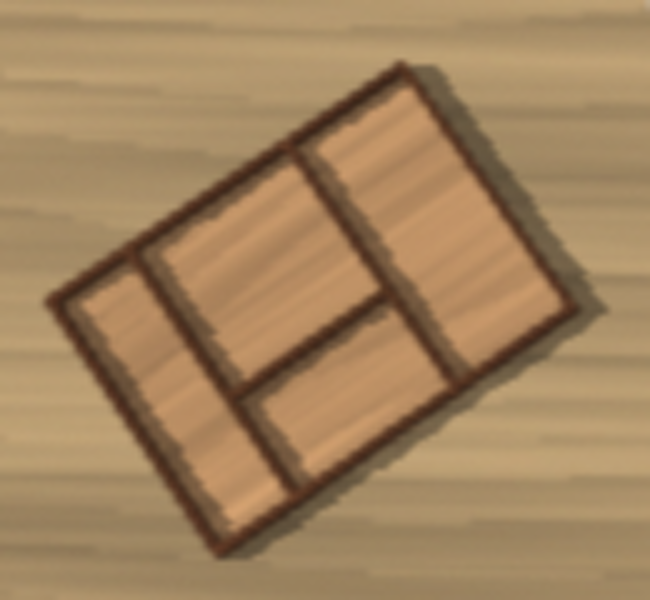

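View pics/s1.png

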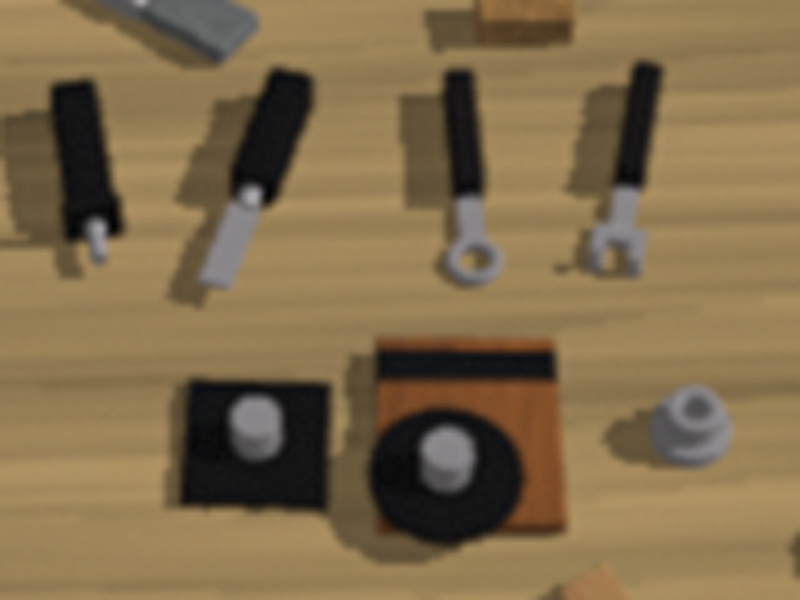

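```bash
cat >> h.py <<'E'
from scipy.spatial.transform import Rotation as Ro
E
python3 - <<'E'
from h import *
import pickle
np.set_printoptions(precision=1,suppress=True)
t,s=pickle.load(open("c0.pkl","rb"))
T=lambda x,y:(200+(x+.5)/4-.5,110+(y+.5)/4-.5)
T2=lambda x,y:(50+(x+.5)/5-.5,140+(y+.5)/5-.5)
S=lambda x,y:(210+(x+.5)/5-.5,180+(y+.5)/5-.5)
# caddy
L=np.array([[99,132],[-99,132],[-99,-132],[99,-132]])
P=np.array([onplane(t,*T2(*p),14)[:2] for p in [(583,310),(403,62),(47,300),(220,557)]])
c=P.mean(0); H=(L).T@(P-c); U,_,Vt=np.linalg.svd(H); R=(U@Vt).T
print("caddy",c,np.arctan2(R[1,0],R[0,0]),"res",(P-c)-L@R.T)
print("plate hub T",onplane(t,*T(249,177),44),"S",onplane(s,*S(448,442),44),"disc T",onplane(t,*T(250,184),22),"S",onplane(s,*S(447,473),21))
print("nut T",onplane(t,*T(76,214),28),"S",onplane(s,*S(698,405),28))
def grips(c,x0,y0,x1,y1,z):
    im=c["frame"].astype(int); m=((im.max(2)<60)).astype(np.uint8)
    n,l,st,ce=cv2.connectedComponentsWithStats(m)
    for i in range(1,n):
        if st[i,4]>60 and x0<ce[i,0]<x1 and y0<ce[i,1]<y1:
            pts=np.argwhere(l==i)[:,::-1].astype(float)
            W=np.array([onplane(c,u,v,z)[:2] for u,v in pts]).astype(np.float32)
            r=cv2.minAreaRect(W); e=np.linalg.eigh(np.cov(W.T))[1][:,1]
            print("grip",ce[i],st[i,4],"cen",W.mean(0),"rect",r, "ang",np.arctan2(e[1],e[0]))
grips(t,200,190,350,255,20); print("scene")
grips(s,210,180,370,235,20)
o=sensors.get_obs(); M=Ro.from_euler("xyz",o["tcp_rot"]).as_matrix(); print(M)
E
```

```text
caddy [515.3 281.9] -2.49667047333843 res [[-0.7 -0.8]
 [-1.5  1.9]
 [ 0.5 -0.8]
 [ 1.7 -0.3]]
plate hub T [ 665.5 -179.6   44. ] S [ 665.1 -176.9   44. ] disc T [ 666.4 -180.1   22. ] S [ 669.4 -176.8   21. ]
nut T [637.6 -44.2  28. ] S [636.8 -40.1  28. ]
grip [324.2 228.4] 319 cen [ 437.5 -376.6] rect ((436.9899597167969, -376.031005859375), (104.4666976928711, 32.346614837646484), 7.201122283935547) ang -2.999321705082391
grip [217.5 231.8] 162 cen [422.1 -47.2] rect ((423.24517822265625, -47.20964050292969), (18.861408233642578, 85.73474884033203), 76.68122863769531) ang 2.9000797685749875
grip [251.6 231.7] 152 cen [ 424.1 -152. ] rect ((424.77215576171875, -151.60215759277344), (83.66626739501953, 15.44062614440918), 1.1966209411621094) ang 3.131676143860523
grip [288.3 232.2] 243 cen [ 424.1 -265.3] rect ((424.4393005371094, -265.81463623046875), (26.39686393737793, 88.47843933105469), 72.20032501220703) ang 2.8347585300972
scene
grip [336.9 204.7] 135 cen [431.4 -46.6] rect ((430.2731628417969, -46.615997314453125), (17.144248962402344, 94.2887191772461), 75.55474090576172) ang 2.885408101395082
grip [263.8 206.3] 244 cen [ 429.3 -263.1] rect ((429.88629150390625, -263.38909912109375), (30.907506942749023, 99.82437133789062), 71.22662353515625) ang 2.8449491473997632
grip [301.9 206.3] 147 cen [ 433.7 -151. ] rect ((431.82489013671875, -151.3330841064453), (18.262054443359375, 93.98363494873047), 89.68827819824219) ang 3.1214311217866553
grip [225.8 211.5] 294 cen [ 444.7 -374.7] rect ((443.15069580078125, -373.426513671875), (118.6831283569336, 32.44110870361328), 6.474893093109131) ang -3.0080760887751947
[[-0.   0.3  0.9]
 [-0.   0.9 -0.3]
 [-1.  -0.  -0. ]]
```

```bash
cat >> h.py <<'E'
def head():
    o=sensors.get_obs(); M=Ro.from_euler("xyz",o["tcp_rot"]).as_matrix()
    return o,M,np.arctan2(M[1,2],M[0,2])
def plan(x,y,z,psi):
    o,M,p=head(); d=M.T@(np.array([x,y,z])-o["tool_pos"])/10
    print("cm d",np.round(d,2),"spin",round(-((psi-p+np.pi/2)%np.pi-np.pi/2),3),"| t",round(o["time"],2),"psi",round(p,3),"q6",round(o["joint_positions"][5],2),"tcp",np.round(o["tool_pos"],1),"tilt",np.round(M[:,0],3),"w",round(o["grip_width"],1))
CAD=(515.3,281.9,-2.4967)
def cad(lx,ly):
    a=CAD[2]; return CAD[0]+np.cos(a)*lx-np.sin(a)*ly, CAD[1]+np.sin(a)*lx+np.cos(a)*ly
def wplane(c,T,u,v,z):
    H=c["frame"].shape[0]; f=H/2/np.tan(np.radians(c["vfov"])/2)
    a,b=u-c["cx"],v-c["cy"]; r=np.hypot(a,b)+1e-9; th=r/f
    d=np.array([a/r*np.sin(th),b/r*np.sin(th),np.cos(th)]); m=c["mount"]
    o,M=T; O=M@(m[:3,3])+o; D=M@m[:3,:3]@d
    return O+D*(z-O[2])/D[2]
def wcap(name):
    o,M,p=head(); c=capture("wrist"); cv2.imwrite(name,c["frame"]); return c,(o["tool_pos"],M)
E
python3 - <<'E'
from h import *
plan(442,-51,130,-.245)
print(cad(0,-101),cad(-38,-15),cad(58,-15),cad(0,86))
E
```

```text
cm d [  9.67 -41.99  43.25] spin -0.108 | t 0.25 psi -0.353 q6 -0.15 tcp [181.3 492.5 226.4] tilt [-0.    -0.001 -1.   ] w 91.7
(np.float64(454.5876218895463), np.float64(362.61559418212386)) (np.float64(536.6515535372663), np.float64(316.7297453557336)) (np.float64(459.931780849307), np.float64(259.0229305180747)) (np.float64(566.9956882920694), np.float64(213.17187030036973))
```

```bash
python3 -m crank '[{"dx":9.7,"dy":-42,"dz":43.2,"spin":-0.108},{"dx":9.7,"dy":-42,"dz":43.2,"spin":-0.108},{"dx":9.7,"dy":-42,"dz":43.2,"spin":-0.108},{"dx":9.7,"dy":-42,"dz":43.2,"spin":-0.108},{"dx":9.7,"dy":-42,"dz":43.2,"spin":-0.108},{"dx":9.7,"dy":-42,"dz":43.2,"spin":-0.108},{"dx":9.7,"dy":-42,"dz":43.2,"spin":-0.108},{"dx":9.7,"dy":-42,"dz":43.2,"spin":-0.108},{"dx":9.7,"dy":-42,"dz":43.2,"spin":-0.108},{"dx":9.7,"dy":-42,"dz":43.2,"spin":-0.108},{"dx":9.7,"dy":-42,"dz":43.2,"spin":-0.108},{"dx":9.7,"dy":-42,"dz":43.2,"spin":-0.108},{"dx":9.7,"dy":-42,"dz":43.2,"spin":-0.108},{"dx":9.7,"dy":-42,"dz":43.2,"spin":-0.108},{"dx":9.7,"dy":-42,"dz":43.2,"spin":-0.108},{"dx":9.7,"dy":-42,"dz":43.2,"spin":-0.108},{"dx":9.7,"dy":-42,"dz":43.2,"spin":-0.108},{"dx":9.7,"dy":-42,"dz":43.2,"spin":-0.108}]'
python3 - <<'E'
from h import *
plan(442,-51,130,-.245)
c,T=wcap("pics/w1.png")
import pickle; pickle.dump((c,T),open("w1.pkl","wb"))
E
```

```text
time: 1.75
tool_pos: [441.1, -50.3, 129.5]
tcp_rot: [2.789, 1.57, 2.543]
contact_force: [-1.1, -0.2, 0.2]
grip_width: 91.4
cm d [-0.05 -0.04  0.1 ] spin -0.0 | t 1.75 psi -0.245 q6 -1.61 tcp [441.1 -50.3 129.5] tilt [-0.001  0.001 -1.   ] w 91.4
```

View pics/w1.png

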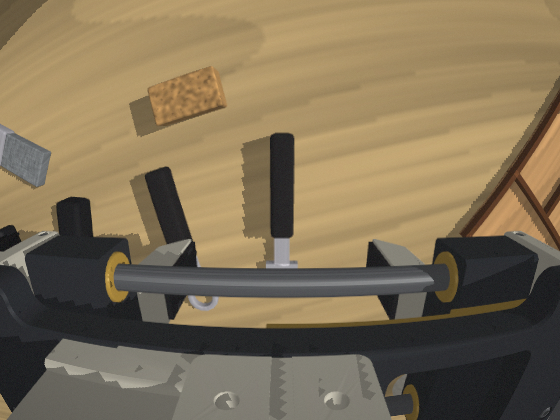

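Run:
```python
from h import *
import pickle
c,T=pickle.load(open("w1.pkl","rb"))
for p,z in [((282,134),24),((283,238),24),((270,185),24),((294,185),24)]: print(p,wplane(c,T,*p,z).round(1))
```

```text
(282, 134) [380.6 -34.5  24. ]
(283, 238) [466.2 -55.   24. ]
(270, 185) [418.8 -54.3  24. ]
(294, 185) [423.6 -35.1  24. ]
```

```bash
python3 -m crank '[{"dx":3,"dz":0.1},{"dx":6,"dz":0.1},{"dx":8.5,"dz":0.1},{"dx":10.5,"dz":0.1},{"dx":11.8,"dz":0.1},{"dx":11.8,"dz":0.1},{"dx":11.8,"dz":0.1}]'; python3 -m crank '[{"dx":0},{"dx":0},{"dx":0},{"dx":0},{"dx":0},{"dx":0},{"dx":0},{"dx":0}]' 0; python3 -m crank '[{"dx":-1},{"dx":-3},{"dx":-6},{"dx":-9},{"dx":-9}]';  python3 - <<'E'
from h import *
plan(*cad(0,-101),100,.645)
c,T=wcap("pics/w2.png")
E
```

```text
cm d [ 2.99 40.36 -8.67] spin -0.889 | t 1.8 psi -0.244 q6 -1.61 tcp [441.1 -49.9 129.7] tilt [-0.001  0.    -1.   ] w 91.9invalid input at $[0]: expected keys dx, dy, dz, spin
invalid input at $[0]: expected keys dx, dy, dz, spin
invalid input at $[0]: expected keys dx, dy, dz, spin
```

View pics/w2.png

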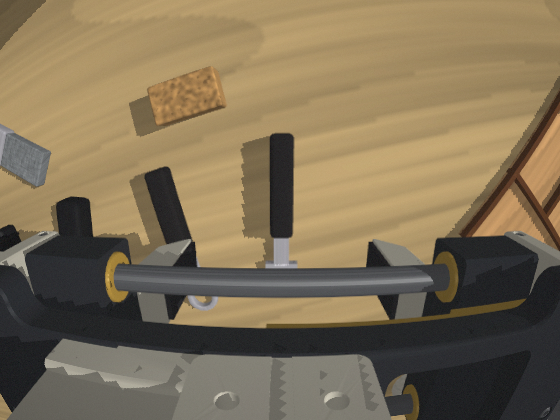

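The rows were refused because all four keys are required. The picture is unchanged, with the spanner at (282,185), so I'll send the move again.

```bash
python3 -m crank '[{"dx":3,"dy":0,"dz":0.1,"spin":0},{"dx":6,"dy":0,"dz":0.1,"spin":0},{"dx":8.5,"dy":0,"dz":0.1,"spin":0},{"dx":10.5,"dy":0,"dz":0.1,"spin":0},{"dx":11.8,"dy":0,"dz":0.1,"spin":0},{"dx":11.8,"dy":0,"dz":0.1,"spin":0},{"dx":11.8,"dy":0,"dz":0.1,"spin":0}]'; python3 -m crank '[{"dx":0,"dy":0,"dz":0,"spin":0},{"dx":0,"dy":0,"dz":0,"spin":0},{"dx":0,"dy":0,"dz":0,"spin":0},{"dx":0,"dy":0,"dz":0,"spin":0},{"dx":0,"dy":0,"dz":0,"spin":0},{"dx":0,"dy":0,"dz":0,"spin":0},{"dx":0,"dy":0,"dz":0,"spin":0},{"dx":0,"dy":0,"dz":0,"spin":0}]' 0
```

```text
time: 2.43
tool_pos: [442.3, -50.0, 11.8]
tcp_rot: [2.994, 1.57, 2.751]
contact_force: [1.0, 1.0, 0.5]
grip_width: 91.8
time: 3.1
tool_pos: [442.6, -51.0, 11.8]
tcp_rot: [0.816, 1.571, 0.571]
contact_force: [0.6, -0.6, -1.0]
grip_width: 43.6
```

Still closing; wait more.

```bash
python3 -m crank '[{"dx":0,"dy":0,"dz":0,"spin":0},{"dx":0,"dy":0,"dz":0,"spin":0},{"dx":0,"dy":0,"dz":0,"spin":0},{"dx":0,"dy":0,"dz":0,"spin":0},{"dx":0,"dy":0,"dz":0,"spin":0},{"dx":0,"dy":0,"dz":0,"spin":0},{"dx":0,"dy":0,"dz":0,"spin":0}]' 0; python3 -m crank '[{"dx":-1,"dy":0,"dz":0,"spin":0},{"dx":-3,"dy":0,"dz":0,"spin":0},{"dx":-6,"dy":0,"dz":0,"spin":0},{"dx":-9,"dy":0,"dz":0,"spin":0},{"dx":-9,"dy":0,"dz":0,"spin":0}]';  python3 - <<'E'
from h import *
plan(*cad(0,-101),100,.645)
c,T=wcap("pics/w3.png")
import pickle; pickle.dump((c,T),open("w3.pkl","wb"))
E
```

```text
time: 3.68
tool_pos: [442.6, -50.9, 11.7]
tcp_rot: [1.693, 1.571, 1.448]
contact_force: [1.1, 0.0, -1.0]
grip_width: 19.4
time: 4.1
tool_pos: [445.4, -51.7, 106.2]
tcp_rot: [-0.033, 1.562, -0.277]
contact_force: [0.9, 0.1, -1.6]
grip_width: 19.8
cm d [ 0.53 40.42 -9.15] spin -0.89 | t 4.1 psi -0.245 q6 -1.61 tcp [445.4 -51.7 106.2] tilt [ 0.008 -0.002 -1.   ] w 19.8
```

View pics/w3.png

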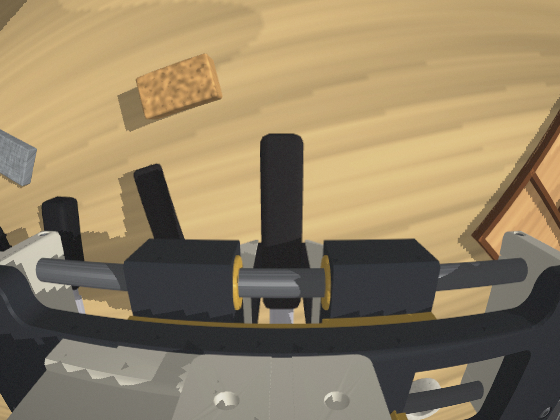

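Run:
```python
from h import *
import pickle
c,T=pickle.load(open("w3.pkl","rb"))
T=(np.zeros(3),Ro.from_euler("xyz",[0,np.pi/2,0]).as_matrix())  # tool down, z tool-> world x
p=wplane(c,T,282,134,12.3); print(p, T[1].T@p)
plan(*cad(11,-101),100,.645)
a,b=cad(0,-101); print(a-11*np.cos(.645),b-11*np.sin(.645)); plan(a-11*np.cos(.645),b-11*np.sin(.645),100,.645)
```

```text
[-64.9453591    0.32320853  12.3       ] [-12.3          0.32320853 -64.9453591 ]
cm d [ 0.34 39.56 -9.73] spin -0.89 | t 4.15 psi -0.245 q6 -1.61 tcp [444.4 -51.4 104. ] tilt [ 0.006 -0.002 -1.   ] w 19.4
445.7975244531739 356.00241135846943
cm d [ 0.34 39.56 -9.73] spin -0.89 | t 4.15 psi -0.245 q6 -1.61 tcp [444.4 -51.4 104. ] tilt [ 0.006 -0.002 -1.   ] w 19.4
```

```bash
python3 -m crank '[{"dx":0,"dy":2,"dz":-0.5,"spin":-0.05},{"dx":0,"dy":5,"dz":-1.2,"spin":-0.12},{"dx":0,"dy":8.5,"dz":-2.1,"spin":-0.2},{"dx":0,"dy":12,"dz":-3,"spin":-0.28},{"dx":0,"dy":15.5,"dz":-3.8,"spin":-0.36},{"dx":0,"dy":19,"dz":-4.7,"spin":-0.44},{"dx":0,"dy":22.5,"dz":-5.5,"spin":-0.52},{"dx":0,"dy":26,"dz":-6.4,"spin":-0.6},{"dx":0,"dy":29.5,"dz":-7.2,"spin":-0.68},{"dx":0,"dy":33,"dz":-8.1,"spin":-0.76},{"dx":0,"dy":36,"dz":-8.8,"spin":-0.82},{"dx":0,"dy":38.5,"dz":-9.4,"spin":-0.87},{"dx":0,"dy":39.6,"dz":-9.7,"spin":-0.89},{"dx":0,"dy":39.6,"dz":-9.7,"spin":-0.89},{"dx":0,"dy":39.6,"dz":-9.7,"spin":-0.89}]';  python3 - <<'E'
from h import *
plan(446,356,16,.645)
c,T=wcap("pics/w4.png")
import pickle; pickle.dump((c,T),open("w4.pkl","wb"))
E
```

```text
time: 5.4
tool_pos: [443.7, 356.1, 100.4]
tcp_rot: [-3.092, 1.568, -2.447]
contact_force: [0.3, -0.5, -1.1]
grip_width: 19.7
cm d [ 8.44 -0.14  0.2 ] spin 0.0 | t 5.4 psi 0.645 q6 -1.67 tcp [443.7 356.1 100.4] tilt [-0.002 -0.002 -1.   ] w 19.7
```

View pics/w4.png

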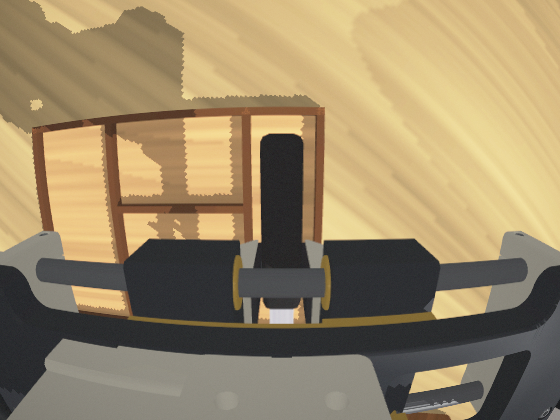

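Run:
```python
from h import *
import pickle
c,T=pickle.load(open("w4.pkl","rb"))
a=CAD[2];R=np.array([[np.cos(a),-np.sin(a)],[np.sin(a),np.cos(a)]])
for p in [(324,108),(34,127),(247,112),(246,180),(251,180),(320,180),(325,180)]:
    w=wplane(c,T,*p,14)[:2]; print(p,w.round(1),(R.T@(w-np.array(CAD[:2]))).round(1))
```

```text
(324, 108) [358.1 331.8] [  95.6 -134.4]
(34, 127) [514.  123.4] [ 96.3 125.9]
(247, 112) [395.2 287.9] [ 92.4 -77. ]
(246, 180) [437.3 317.8] [ 40.7 -75.5]
(251, 180) [435.  320.9] [ 40.7 -79.4]
(320, 180) [403.3 363. ] [  40.8 -132.1]
(325, 180) [401. 366.] [  40.8 -136. ]
```

```bash
sed -i 's/CAD=(515.3,281.9/CAD=(515.3,284.8/' h.py
python3 - <<'E'
from h import *
plan(446,359,16.3,.645)
E
python3 -m crank '[{"dx":2,"dy":0.1,"dz":0.4,"spin":0},{"dx":4,"dy":0.1,"dz":0.4,"spin":0},{"dx":6,"dy":0.1,"dz":0.4,"spin":0},{"dx":7.2,"dy":0.1,"dz":0.4,"spin":0},{"dx":8,"dy":0.1,"dz":0.4,"spin":0},{"dx":8.4,"dy":0.1,"dz":0.4,"spin":0},{"dx":8.4,"dy":0.1,"dz":0.4,"spin":0},{"dx":8.4,"dy":0.1,"dz":0.4,"spin":0}]'
python3 -m crank '[{"dx":0,"dy":0,"dz":0,"spin":0},{"dx":0,"dy":0,"dz":0,"spin":0},{"dx":0,"dy":0,"dz":0,"spin":0},{"dx":0,"dy":0,"dz":0,"spin":0},{"dx":0,"dy":0,"dz":0,"spin":0},{"dx":0,"dy":0,"dz":0,"spin":0}]' 50
```

```text
cm d [8.44 0.16 0.4 ] spin -0.001 | t 5.45 psi 0.644 q6 -1.67 tcp [444.  355.5 100.7] tilt [-0.002 -0.002 -1.   ] w 19.8
time: 6.12
tool_pos: [447.6, 359.6, 18.3]
tcp_rot: [-0.115, 1.57, 0.53]
contact_force: [-0.5, 0.4, -0.6]
grip_width: 19.9
time: 6.62
tool_pos: [447.1, 360.1, 17.9]
tcp_rot: [0.014, 1.57, 0.66]
contact_force: [0.4, 0.2, -0.4]
grip_width: 45.7
```

```bash
python3 -m crank '[{"dx":-3,"dy":0,"dz":0,"spin":0},{"dx":-7,"dy":0,"dz":0,"spin":0},{"dx":-11,"dy":0,"dz":0,"spin":0},{"dx":-11.5,"dy":0,"dz":0,"spin":0},{"dx":-11.5,"dy":0,"dz":0,"spin":0}]' 60
python3 - <<'E'
from h import *
plan(637,-42,130,.645)
c,T=wcap("pics/w5.png")
E
```

```text
time: 7.03
tool_pos: [448.7, 361.0, 136.0]
tcp_rot: [-0.094, 1.564, 0.551]
contact_force: [0.3, 0.1, -0.5]
grip_width: 55.3
cm d [  0.57 -43.52  -9.2 ] spin 0.0 | t 7.03 psi 0.645 q6 -1.67 tcp [448.7 361.  136. ] tilt [ 0.006  0.004 -1.   ] w 55.3
```

View pics/w5.png

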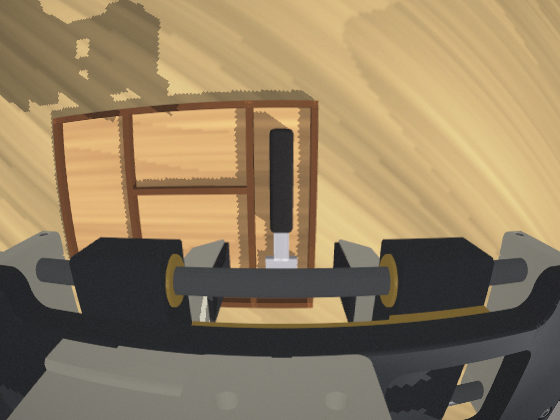

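The spanner lies in the narrow slot: its grip is at u≈281 between walls at 255 and 311. Next is the nut.

```bash
python3 -m crank '[{"dx":0.6,"dy":-43.5,"dz":-9.2,"spin":0},{"dx":0.6,"dy":-43.5,"dz":-9.2,"spin":0},{"dx":0.6,"dy":-43.5,"dz":-9.2,"spin":0},{"dx":0.6,"dy":-43.5,"dz":-9.2,"spin":0},{"dx":0.6,"dy":-43.5,"dz":-9.2,"spin":0},{"dx":0.6,"dy":-43.5,"dz":-9.2,"spin":0},{"dx":0.6,"dy":-43.5,"dz":-9.2,"spin":0},{"dx":0.6,"dy":-43.5,"dz":-9.2,"spin":0},{"dx":0.6,"dy":-43.5,"dz":-9.2,"spin":0},{"dx":0.6,"dy":-43.5,"dz":-9.2,"spin":0},{"dx":0.6,"dy":-43.5,"dz":-9.2,"spin":0},{"dx":0.6,"dy":-43.5,"dz":-9.2,"spin":0},{"dx":0.6,"dy":-43.5,"dz":-9.2,"spin":0},{"dx":0.6,"dy":-43.5,"dz":-9.2,"spin":0},{"dx":0.6,"dy":-43.5,"dz":-9.2,"spin":0}]'
python3 - <<'E'
from h import *
plan(637,-42,15,.645)
c,T=wcap("pics/w6.png")
import pickle; pickle.dump((c,T),open("w6.pkl","wb"))
t=capture("top"); crop(t,50,110,280,260,3.4,"pics/t6.png")
E
```

```text
time: 8.33
tool_pos: [634.2, -41.4, 125.7]
tcp_rot: [2.146, 1.568, 2.793]
contact_force: [0.1, 1.0, -0.3]
grip_width: 54.8
cm d [11.06 -0.24  0.2 ] spin 0.002 | t 8.33 psi 0.647 q6 -2.4 tcp [634.2 -41.4 125.7] tilt [-0.002  0.001 -1.   ] w 54.8
```

View pics/w6.png

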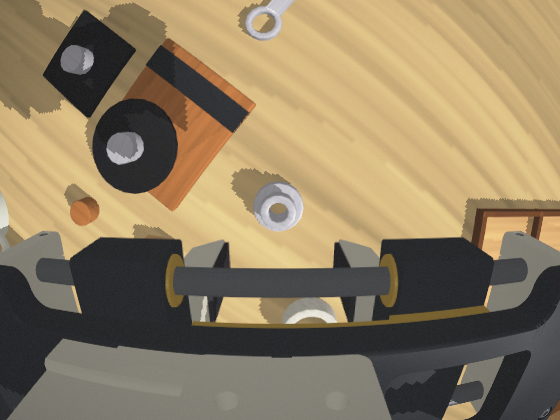

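View pics/t6.png

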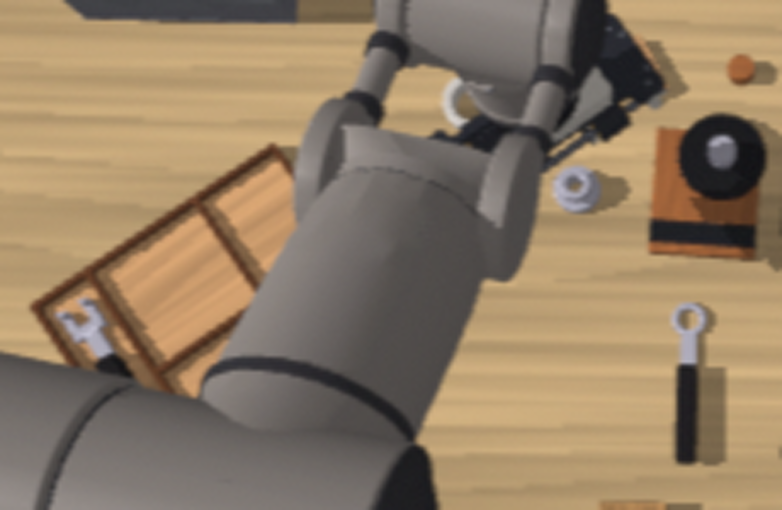

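Run:
```python
from h import *
import pickle
c,T=pickle.load(open("w6.pkl","rb"))
p=wplane(c,T,278,211,28);print(p); print("collar",wplane(c,T,278,204,28)); 
print("hub",wplane(c,T,119,149,44),"disc",wplane(c,T,135,145,22))
plan(p[0],p[1],15,.645); plan(637,-42,15,.645)
```

```text
[635.14528851 -43.60707039  28.        ]
collar [630.46247328 -47.12052994  28.        ]
hub [ 667.40349565 -178.46543023   44.        ] disc [ 663.58225224 -175.81963776   22.        ]
cm d [11.14 -0.22 -0.09] spin 0.002 | t 8.43 psi 0.647 q6 -2.4 tcp [634.7 -41.4 126.4] tilt [-0.001  0.    -1.   ] w 55.2
cm d [11.14 -0.2   0.15] spin 0.002 | t 8.43 psi 0.647 q6 -2.4 tcp [634.7 -41.4 126.4] tilt [-0.001  0.    -1.   ] w 55.2
```

```bash
python3 -m crank '[{"dx":3,"dy":-0.2,"dz":0.05,"spin":0},{"dx":6,"dy":-0.2,"dz":0.05,"spin":0},{"dx":8.5,"dy":-0.2,"dz":0.05,"spin":0},{"dx":10.2,"dy":-0.2,"dz":0.05,"spin":0},{"dx":11.05,"dy":-0.2,"dz":0.05,"spin":0},{"dx":11.05,"dy":-0.2,"dz":0.05,"spin":0},{"dx":11.05,"dy":-0.2,"dz":0.05,"spin":0}]'; python3 -m crank '[{"dx":0,"dy":0,"dz":0,"spin":0},{"dx":0,"dy":0,"dz":0,"spin":0},{"dx":0,"dy":0,"dz":0,"spin":0},{"dx":0,"dy":0,"dz":0,"spin":0},{"dx":0,"dy":0,"dz":0,"spin":0},{"dx":0,"dy":0,"dz":0,"spin":0},{"dx":0,"dy":0,"dz":0,"spin":0},{"dx":0,"dy":0,"dz":0,"spin":0}]' 0
```

```text
time: 9.02
tool_pos: [637.1, -43.7, 16.8]
tcp_rot: [-0.644, 1.57, 0.002]
contact_force: [0.2, 0.1, 0.7]
grip_width: 55.3
time: 9.68
tool_pos: [637.1, -44.2, 17.0]
tcp_rot: [-0.671, 1.57, -0.026]
contact_force: [-2.4, 1.6, 5.3]
grip_width: 29.0
```

```bash
python3 -m crank '[{"dx":-1,"dy":0,"dz":0,"spin":0},{"dx":-3,"dy":0,"dz":0,"spin":0},{"dx":-6,"dy":0,"dz":0,"spin":0},{"dx":-8.5,"dy":0,"dz":0,"spin":0},{"dx":-8.5,"dy":0,"dz":0,"spin":0}]';  python3 - <<'E'
from h import *
plan(*cad(58,-15),100,.645)
c,T=wcap("pics/w7.png")
E
```

```text
time: 10.1
tool_pos: [639.8, -44.8, 107.3]
tcp_rot: [-0.837, 1.561, -0.191]
contact_force: [1.0, -0.6, -0.7]
grip_width: 28.9
cm d [ 0.51 35.33  4.07] spin 0.0 | t 10.1 psi 0.645 q6 -2.41 tcp [639.8 -44.8 107.3] tilt [ 0.01  -0.002 -1.   ] w 28.9
```

View pics/w7.png

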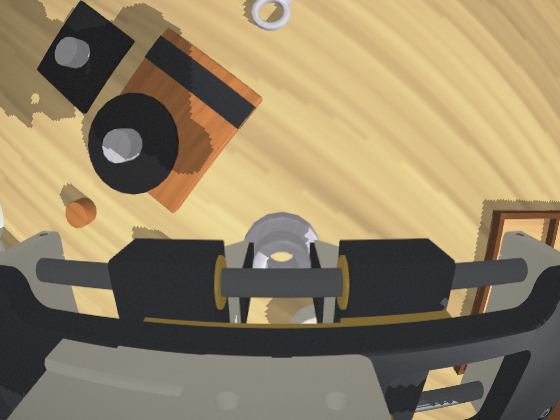

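```bash
python3 -m crank '[{"dx":0,"dy":2,"dz":0.2,"spin":0},{"dx":0,"dy":5,"dz":0.6,"spin":0},{"dx":0,"dy":8.5,"dz":1,"spin":0},{"dx":0,"dy":12,"dz":1.4,"spin":0},{"dx":0,"dy":15.5,"dz":1.8,"spin":0},{"dx":0,"dy":19,"dz":2.2,"spin":0},{"dx":0,"dy":22.5,"dz":2.6,"spin":0},{"dx":0,"dy":26,"dz":3,"spin":0},{"dx":0,"dy":29.5,"dz":3.5,"spin":0},{"dx":0,"dy":33,"dz":3.9,"spin":0},{"dx":0,"dy":35.4,"dz":4.2,"spin":0},{"dx":0,"dy":35.4,"dz":4.2,"spin":0},{"dx":0,"dy":35.4,"dz":4.2,"spin":0},{"dx":0,"dy":35.4,"dz":4.2,"spin":0}]';  python3 - <<'E'
from h import *
plan(*cad(58,-15),21.3,.645)
c,T=wcap("pics/w8.png")
import pickle; pickle.dump((c,T),open("w8.pkl","wb"))
E
```

```text
time: 11.32
tool_pos: [457.4, 263.3, 100.6]
tcp_rot: [-3.094, 1.57, -2.449]
contact_force: [0.0, -0.4, -1.7]
grip_width: 29.4
cm d [ 7.93 -0.26  0.13] spin 0.0 | t 11.32 psi 0.645 q6 -1.84 tcp [457.4 263.3 100.6] tilt [-0.001 -0.001 -1.   ] w 29.4
```

View pics/w8.png

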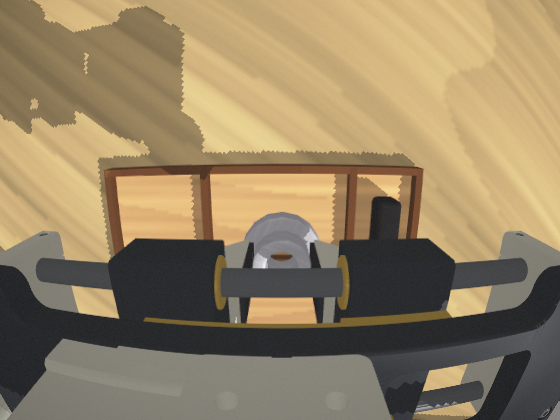

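Run:
```python
from h import *
import pickle
c,T=pickle.load(open("w8.pkl","rb"))
a=CAD[2];R=np.array([[np.cos(a),-np.sin(a)],[np.sin(a),np.cos(a)]])
for p in [(105,170),(422,170),(422,167),(264,165),(205,170),(351,170)]:
    w=wplane(c,T,*p,14)[:2]; print(p,w.round(1),(R.T@(w-np.array(CAD[:2]))).round(1))
```

```text
(105, 170) [515.1 121.8] [ 98.1 130.2]
(422, 170) [358.9 331.6] [  96.8 -131.4]
(422, 167) [357.1 330. ] [  99.3 -131.2]
(264, 165) [433.7 229.3] [98.6 -4.7]
(205, 170) [463.8 194.7] [95.3 41. ]
(351, 170) [396.3 284.6] [ 95.2 -71.4]
```

```bash
python3 -m crank '[{"dx":2,"dy":-0.2,"dz":0.1,"spin":0},{"dx":4,"dy":-0.2,"dz":0.1,"spin":0},{"dx":6,"dy":-0.2,"dz":0.1,"spin":0},{"dx":7.2,"dy":-0.2,"dz":0.1,"spin":0},{"dx":7.9,"dy":-0.2,"dz":0.1,"spin":0},{"dx":7.9,"dy":-0.2,"dz":0.1,"spin":0},{"dx":7.9,"dy":-0.2,"dz":0.1,"spin":0}]'
python3 -m crank '[{"dx":0,"dy":0,"dz":0,"spin":0},{"dx":0,"dy":0,"dz":0,"spin":0},{"dx":0,"dy":0,"dz":0,"spin":0},{"dx":0,"dy":0,"dz":0,"spin":0},{"dx":0,"dy":0,"dz":0,"spin":0}]' 55
python3 -m crank '[{"dx":-3,"dy":0,"dz":0,"spin":0},{"dx":-7,"dy":0,"dz":0,"spin":0},{"dx":-10.5,"dy":0,"dz":0,"spin":0},{"dx":-10.5,"dy":0,"dz":0,"spin":0},{"dx":-10.5,"dy":0,"dz":0,"spin":0}]'
python3 - <<'E'
from h import *
plan(666.4,-178.3,130,.645)
c,T=wcap("pics/w9.png")
E
```

```text
time: 11.95
tool_pos: [460.1, 262.1, 22.2]
tcp_rot: [-0.582, 1.571, 0.062]
contact_force: [-0.8, -0.7, -0.6]
grip_width: 29.2
time: 12.37
tool_pos: [459.6, 263.0, 22.5]
tcp_rot: [-0.199, 1.57, 0.446]
contact_force: [0.3, 0.6, -0.3]
grip_width: 50.3
time: 12.78
tool_pos: [460.7, 263.5, 129.5]
tcp_rot: [-0.259, 1.565, 0.386]
contact_force: [-0.9, -0.5, -0.3]
grip_width: 50.5
cm d [-4.000e-02 -4.767e+01 -1.014e+01] spin 0.0 | t 12.78 psi 0.645 q6 -1.84 tcp [460.7 263.5 129.5] tilt [ 0.005  0.002 -1.   ] w 50.5
```

View pics/w9.png

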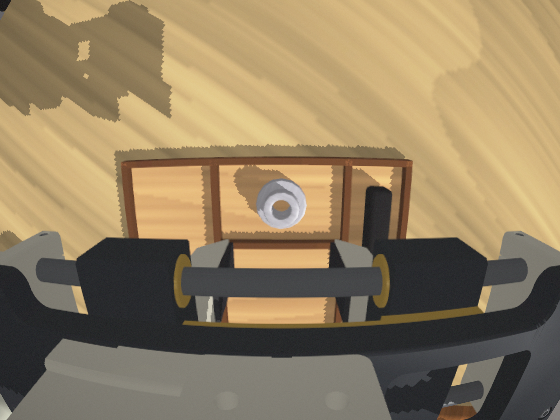

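The nut sits in the small pocket at (281,208). Next is the plate.

```bash
python3 -m crank '[{"dx":0,"dy":-47.7,"dz":-10,"spin":0},{"dx":0,"dy":-47.7,"dz":-10,"spin":0},{"dx":0,"dy":-47.7,"dz":-10,"spin":0},{"dx":0,"dy":-47.7,"dz":-10,"spin":0},{"dx":0,"dy":-47.7,"dz":-10,"spin":0},{"dx":0,"dy":-47.7,"dz":-10,"spin":0},{"dx":0,"dy":-47.7,"dz":-10,"spin":0},{"dx":0,"dy":-47.7,"dz":-10,"spin":0},{"dx":0,"dy":-47.7,"dz":-10,"spin":0},{"dx":0,"dy":-47.7,"dz":-10,"spin":0},{"dx":0,"dy":-47.7,"dz":-10,"spin":0},{"dx":0,"dy":-47.7,"dz":-10,"spin":0},{"dx":0,"dy":-47.7,"dz":-10,"spin":0},{"dx":0,"dy":-47.7,"dz":-10,"spin":0},{"dx":0,"dy":-47.7,"dz":-10,"spin":0},{"dx":0,"dy":-47.7,"dz":-10,"spin":0}]'
python3 - <<'E'
from h import *
plan(666.4,-178.3,26,.645)
c,T=wcap("pics/w10.png")
import pickle; pickle.dump((c,T),open("w10.pkl","wb"))
E
```

```text
time: 14.17
tool_pos: [665.7, -176.7, 126.2]
tcp_rot: [1.953, 1.568, 2.6]
contact_force: [-0.9, 0.4, 0.3]
grip_width: 50.6
cm d [10.02 -0.2  -0.03] spin 0.002 | t 14.17 psi 0.647 q6 -2.59 tcp [ 665.7 -176.7  126.2] tilt [-0.002  0.001 -1.   ] w 50.6
```

View pics/w10.png

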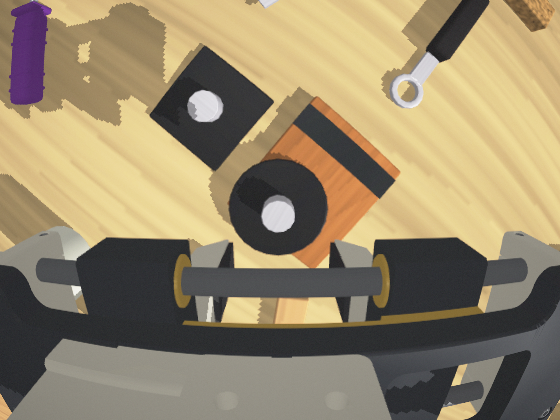

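Run:
```python
from h import *
import pickle
c,T=pickle.load(open("w10.pkl","rb"))
print(wplane(c,T,279,216,44), "disc", wplane(c,T,278,207,22))
cv2.imwrite("pics/w10c.png",cv2.resize(c["frame"][150:270,210:350],None,fx=4,fy=4))
```

```text
[ 666.0165917  -178.15157969   44.        ] disc [ 665.28511656 -179.87634625   22.        ]
```

View pics/w10c.png

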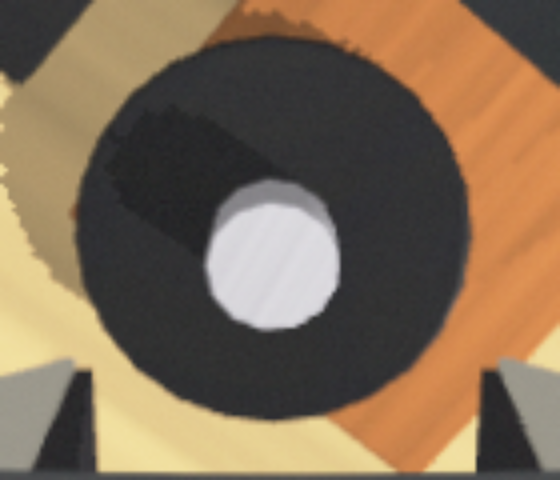

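```bash
python3 -m crank '[{"dx":3,"dy":-0.2,"dz":0,"spin":0},{"dx":6,"dy":-0.2,"dz":0,"spin":0},{"dx":8,"dy":-0.2,"dz":0,"spin":0},{"dx":9.2,"dy":-0.2,"dz":0,"spin":0},{"dx":9.9,"dy":-0.2,"dz":0,"spin":0},{"dx":9.9,"dy":-0.2,"dz":0,"spin":0},{"dx":9.9,"dy":-0.2,"dz":0,"spin":0}]'; python3 -m crank '[{"dx":0,"dy":0,"dz":0,"spin":0},{"dx":0,"dy":0,"dz":0,"spin":0},{"dx":0,"dy":0,"dz":0,"spin":0},{"dx":0,"dy":0,"dz":0,"spin":0},{"dx":0,"dy":0,"dz":0,"spin":0},{"dx":0,"dy":0,"dz":0,"spin":0},{"dx":0,"dy":0,"dz":0,"spin":0},{"dx":0,"dy":0,"dz":0,"spin":0}]' 0
```

```text
time: 14.8
tool_pos: [668.3, -179.8, 29.3]
tcp_rot: [-0.972, 1.569, -0.326]
contact_force: [-0.8, -0.7, -0.6]
grip_width: 50.0
time: 15.47
tool_pos: [667.8, -179.9, 28.9]
tcp_rot: [-0.707, 1.57, -0.062]
contact_force: [-2.4, 1.2, 5.7]
grip_width: 25.1
```

```bash
python3 -m crank '[{"dx":-0.3,"dy":0,"dz":0,"spin":0},{"dx":-0.8,"dy":0,"dz":0,"spin":0},{"dx":-1.6,"dy":0,"dz":0,"spin":0},{"dx":-3,"dy":0,"dz":0,"spin":0},{"dx":-5.5,"dy":0,"dz":0,"spin":0},{"dx":-8,"dy":0,"dz":0,"spin":0},{"dx":-8,"dy":0,"dz":0,"spin":0},{"dx":-8,"dy":0,"dz":0,"spin":0}]';  python3 - <<'E'
from h import *
plan(*cad(-38,-15),100,.645)
c,T=wcap("pics/w11.png")
s=capture("scene"); crop(s,210,180,370,300,5,"pics/s11.png")
E
```

```text
time: 16.13
tool_pos: [668.5, -180.4, 110.1]
tcp_rot: [-1.016, 1.567, -0.371]
contact_force: [0.7, 0.6, -2.2]
grip_width: 25.1
cm d [ 0.89 47.89 19.53] spin 0.0 | t 16.13 psi 0.645 q6 -2.59 tcp [ 668.5 -180.4  110.1] tilt [ 0.004 -0.001 -1.   ] w 25.1
```

View pics/w11.png

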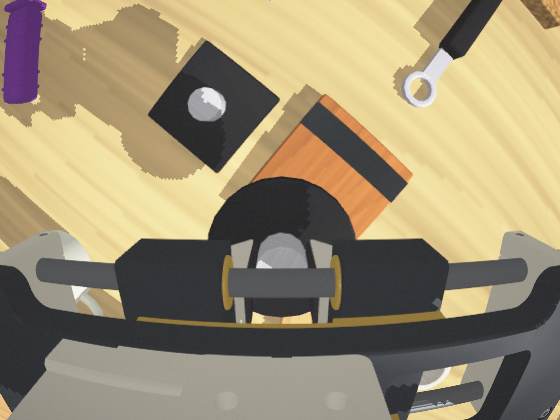

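View pics/s11.png

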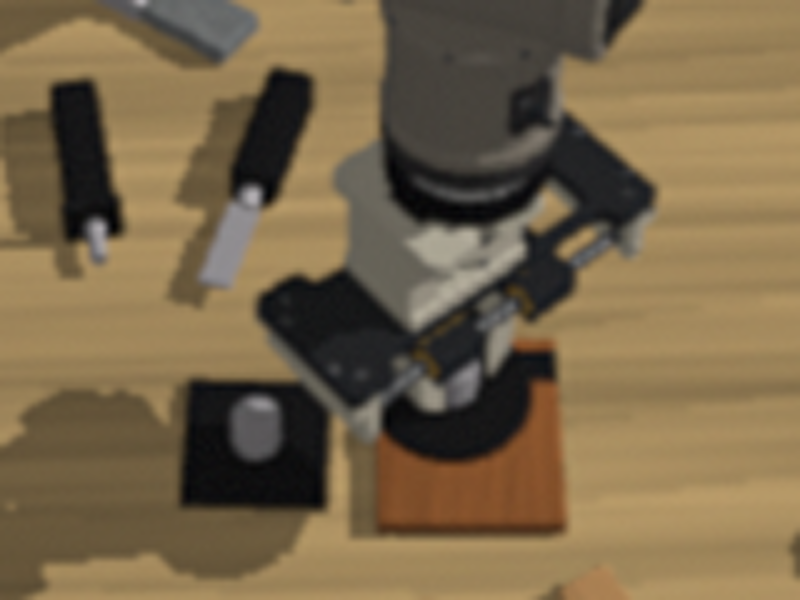

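The plate is held and the board's corners, (377,530) and (565,530), have not moved. I'll carry the plate to the large pocket.

```bash
python3 -m crank '[{"dx":0,"dy":1.8,"dz":0.7,"spin":0},{"dx":0,"dy":4.5,"dz":1.8,"spin":0},{"dx":0,"dy":7.5,"dz":3.1,"spin":0},{"dx":0,"dy":10.5,"dz":4.3,"spin":0},{"dx":0,"dy":13.5,"dz":5.5,"spin":0},{"dx":0,"dy":16.5,"dz":6.8,"spin":0},{"dx":0,"dy":19.5,"dz":8,"spin":0},{"dx":0,"dy":22.5,"dz":9.2,"spin":0},{"dx":0,"dy":25.5,"dz":10.4,"spin":0},{"dx":0,"dy":28.5,"dz":11.7,"spin":0},{"dx":0,"dy":31.5,"dz":12.9,"spin":0},{"dx":0,"dy":34.5,"dz":14.1,"spin":0},{"dx":0,"dy":37.5,"dz":15.3,"spin":0},{"dx":0,"dy":40.5,"dz":16.6,"spin":0},{"dx":0,"dy":43.5,"dz":17.8,"spin":0},{"dx":0,"dy":46.3,"dz":19,"spin":0},{"dx":0,"dy":47.9,"dz":19.6,"spin":0},{"dx":0,"dy":47.9,"dz":19.6,"spin":0},{"dx":0,"dy":47.9,"dz":19.6,"spin":0},{"dx":0,"dy":47.9,"dz":19.6,"spin":0}]';  python3 - <<'E'
from h import *
plan(*cad(-38,-15),19.3,.645)
c,T=wcap("pics/w12.png")
import pickle; pickle.dump((c,T),open("w12.pkl","wb"))
E
```

```text
time: 17.9
tool_pos: [535.8, 319.7, 107.0]
tcp_rot: [3.094, 1.568, -2.544]
contact_force: [-0.2, -0.2, -2.7]
grip_width: 25.3
cm d [ 8.77 -0.06  0.09] spin 0.0 | t 17.9 psi 0.645 q6 -1.8 tcp [535.8 319.7 107. ] tilt [-0.002 -0.001 -1.   ] w 25.3
```

View pics/w12.png

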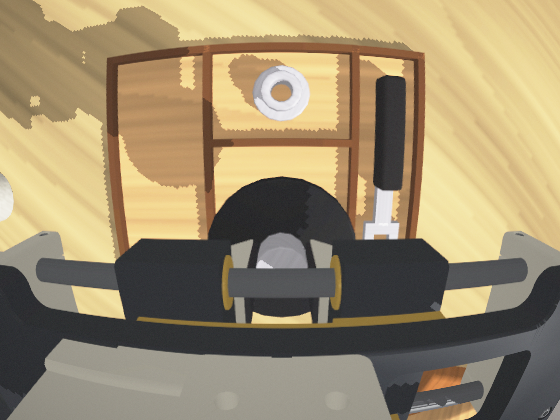

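```bash
python3 -m crank '[{"dx":2,"dy":-0.05,"dz":0.05,"spin":0},{"dx":4,"dy":-0.05,"dz":0.05,"spin":0},{"dx":6,"dy":-0.05,"dz":0.05,"spin":0},{"dx":7.5,"dy":-0.05,"dz":0.05,"spin":0},{"dx":8.3,"dy":-0.05,"dz":0.05,"spin":0},{"dx":8.75,"dy":-0.05,"dz":0.05,"spin":0},{"dx":8.75,"dy":-0.05,"dz":0.05,"spin":0},{"dx":8.75,"dy":-0.05,"dz":0.05,"spin":0}]'
python3 -m crank '[{"dx":0,"dy":0,"dz":0,"spin":0},{"dx":0,"dy":0,"dz":0,"spin":0},{"dx":0,"dy":0,"dz":0,"spin":0},{"dx":0,"dy":0,"dz":0,"spin":0},{"dx":0,"dy":0,"dz":0,"spin":0}]' 50
python3 -m crank '[{"dx":-3,"dy":0,"dz":0,"spin":0},{"dx":-7,"dy":0,"dz":0,"spin":0},{"dx":-10.5,"dy":0,"dz":0,"spin":0},{"dx":-10.5,"dy":0,"dz":0,"spin":0},{"dx":-10.5,"dy":0,"dz":0,"spin":0}]'
python3 - <<'E'
from h import *
plan(452.5,-374,135,.14)
c,T=wcap("pics/w13.png")
import pickle; pickle.dump((c,T),open("w13.pkl","wb"))
E
```

```text
time: 18.62
tool_pos: [537.5, 320.3, 21.4]
tcp_rot: [-0.229, 1.57, 0.416]
contact_force: [0.2, 1.0, -1.2]
grip_width: 25.4
time: 19.03
tool_pos: [537.1, 320.7, 21.3]
tcp_rot: [-0.174, 1.57, 0.471]
contact_force: [-0.8, 0.3, -0.8]
grip_width: 45.5
time: 19.45
tool_pos: [538.2, 321.2, 128.5]
tcp_rot: [-0.219, 1.565, 0.426]
contact_force: [1.1, -0.3, 0.1]
grip_width: 45.8
cm d [ -0.86 -50.39 -48.65] spin 0.505 | t 19.45 psi 0.645 q6 -1.8 tcp [538.2 321.2 128.5] tilt [ 0.005  0.002 -1.   ] w 45.8
```

View pics/w13.png

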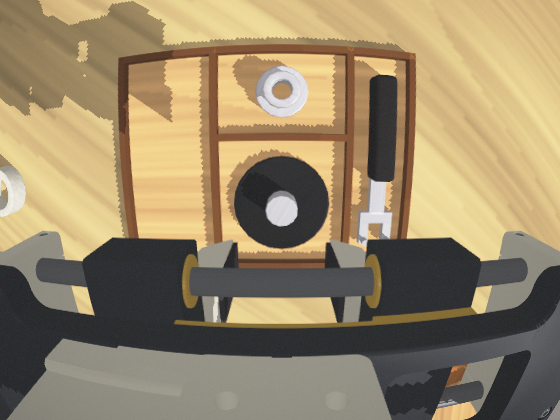

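The plate lies centred in the large pocket at (281,203). Last is the handle.

```bash
python3 -m crank '[{"dx":-0.7,"dy":-50.4,"dz":-48.6,"spin":0.505},{"dx":-0.7,"dy":-50.4,"dz":-48.6,"spin":0.505},{"dx":-0.7,"dy":-50.4,"dz":-48.6,"spin":0.505},{"dx":-0.7,"dy":-50.4,"dz":-48.6,"spin":0.505},{"dx":-0.7,"dy":-50.4,"dz":-48.6,"spin":0.505},{"dx":-0.7,"dy":-50.4,"dz":-48.6,"spin":0.505},{"dx":-0.7,"dy":-50.4,"dz":-48.6,"spin":0.505},{"dx":-0.7,"dy":-50.4,"dz":-48.6,"spin":0.505},{"dx":-0.7,"dy":-50.4,"dz":-48.6,"spin":0.505},{"dx":-0.7,"dy":-50.4,"dz":-48.6,"spin":0.505},{"dx":-0.7,"dy":-50.4,"dz":-48.6,"spin":0.505},{"dx":-0.7,"dy":-50.4,"dz":-48.6,"spin":0.505},{"dx":-0.7,"dy":-50.4,"dz":-48.6,"spin":0.505},{"dx":-0.7,"dy":-50.4,"dz":-48.6,"spin":0.505},{"dx":-0.7,"dy":-50.4,"dz":-48.6,"spin":0.505},{"dx":-0.7,"dy":-50.4,"dz":-48.6,"spin":0.505},{"dx":-0.7,"dy":-50.4,"dz":-48.6,"spin":0.505},{"dx":-0.7,"dy":-50.4,"dz":-48.6,"spin":0.505},{"dx":-0.7,"dy":-50.4,"dz":-48.6,"spin":0.505},{"dx":-0.7,"dy":-50.4,"dz":-48.6,"spin":0.505}]' 62
python3 - <<'E'
from h import *
plan(452.5,-374,12,.14)
c,T=wcap("pics/w14.png")
import pickle; pickle.dump((c,T),open("w14.pkl","wb"))
E
```

```text
time: 21.17
tool_pos: [450.9, -373.2, 131.0]
tcp_rot: [2.059, 1.567, 2.198]
contact_force: [0.1, -0.0, -0.2]
grip_width: 56.8
cm d [11.9  -0.14  0.17] spin -0.0 | t 21.17 psi 0.14 q6 -2.53 tcp [ 450.9 -373.2  131. ] tilt [-0.002  0.003 -1.   ] w 56.8
```

View pics/w14.png

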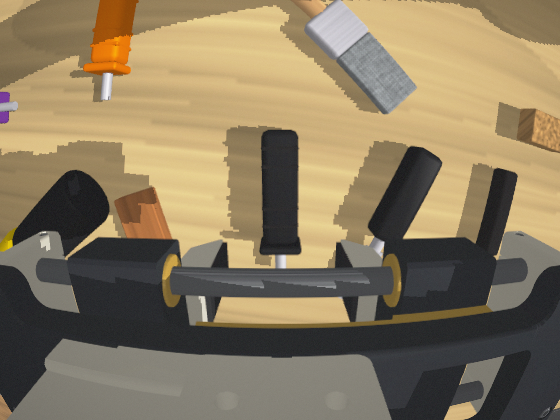

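Run:
```python
from h import *
import pickle
c,T=pickle.load(open("w14.pkl","rb"))
o,M=T
for p,z in [((280,131),30),((280,255),34),((262,190),30),((298,190),30),((104,200),30),((104,200),60),((104,200),0),((170,235),15),((408,160),30),((378,240),10)]:
    w=wplane(c,T,*p,z); print(p,z,w.round(1),"tool yz",(M.T@(w-o))[1:].round(1))
```

```text
(280, 131) 30 [ 386.5 -382.8   30. ] tool yz [ -0.9 -64.9]
(280, 255) 34 [ 488.3 -368.7   34. ] tool yz [-1.  37.8]
(262, 190) 30 [ 435.7 -390.7   30. ] tool yz [-15.6 -17.3]
(298, 190) 30 [ 431.7 -361.8   30. ] tool yz [ 13.7 -17.2]
(104, 200) 30 [ 463.1 -533.3   30. ] tool yz [-160.6  -10.1]
(104, 200) 60 [ 453.9 -516.    60. ] tool yz [-142.   -16.8]
(104, 200) 0 [ 472.2 -550.7    0. ] tool yz [-179.2   -3.4]
(170, 235) 15 [ 492.  -471.1   15. ] tool yz [-103.    27.2]
(408, 160) 30 [ 392.5 -273.4   30. ] tool yz [106.6 -43.8]
(378, 240) 10 [ 471.6 -277.9   10. ] tool yz [91.1 34. ]
```

```bash
python3 -m crank '[{"dx":3,"dy":-0.1,"dz":0.05,"spin":0},{"dx":6,"dy":-0.1,"dz":0.05,"spin":0},{"dx":8.5,"dy":-0.1,"dz":0.05,"spin":0},{"dx":10.5,"dy":-0.1,"dz":0.05,"spin":0},{"dx":11.9,"dy":-0.1,"dz":0.05,"spin":0},{"dx":11.9,"dy":-0.1,"dz":0.05,"spin":0},{"dx":11.9,"dy":-0.1,"dz":0.05,"spin":0}]'; python3 -m crank '[{"dx":0,"dy":0,"dz":0,"spin":0},{"dx":0,"dy":0,"dz":0,"spin":0},{"dx":0,"dy":0,"dz":0,"spin":0},{"dx":0,"dy":0,"dz":0,"spin":0},{"dx":0,"dy":0,"dz":0,"spin":0},{"dx":0,"dy":0,"dz":0,"spin":0},{"dx":0,"dy":0,"dz":0,"spin":0},{"dx":0,"dy":0,"dz":0,"spin":0}]' 0; python3 -m crank '[{"dx":-1,"dy":0,"dz":0,"spin":0},{"dx":-3,"dy":0,"dz":0,"spin":0},{"dx":-6,"dy":0,"dz":0,"spin":0},{"dx":-9,"dy":0,"dz":0,"spin":0},{"dx":-9,"dy":0,"dz":0,"spin":0},{"dx":-9,"dy":0,"dz":0,"spin":0}]';  python3 - <<'E'
from h import *
plan(*cad(0,86),102,.645)
c,T=wcap("pics/w15.png")
E
```

```text
time: 21.8
tool_pos: [452.4, -373.7, 13.3]
tcp_rot: [2.083, 1.569, 2.225]
contact_force: [-0.3, 0.3, 0.4]
grip_width: 56.8
time: 22.47
tool_pos: [452.5, -375.4, 14.4]
tcp_rot: [-0.583, 1.57, -0.443]
contact_force: [-0.5, 2.1, 5.9]
grip_width: 29.7
time: 22.97
tool_pos: [453.0, -376.2, 105.8]
tcp_rot: [-0.961, 1.567, -0.821]
contact_force: [0.1, 0.2, -1.2]
grip_width: 29.7
cm d [ 0.23 57.06 19.56] spin -0.505 | t 22.97 psi 0.14 q6 -2.53 tcp [ 453.  -376.2  105.8] tilt [ 0.003 -0.003 -1.   ] w 29.7
```

View pics/w15.png

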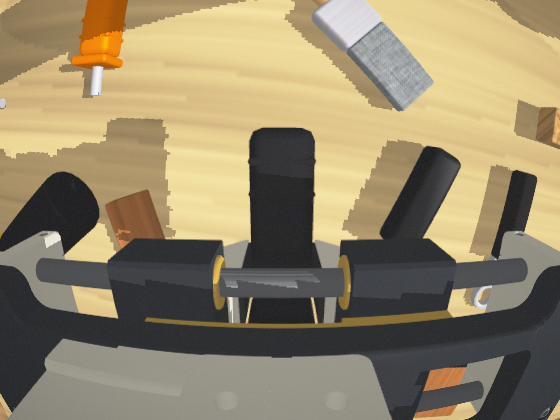

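```bash
python3 -m crank '[{"dx":0,"dy":2,"dz":0.7,"spin":-0.02},{"dx":0,"dy":5,"dz":1.7,"spin":-0.04},{"dx":0,"dy":8.5,"dz":2.9,"spin":-0.07},{"dx":0,"dy":12,"dz":4.1,"spin":-0.1},{"dx":0,"dy":15.5,"dz":5.3,"spin":-0.13},{"dx":0,"dy":19,"dz":6.5,"spin":-0.16},{"dx":0,"dy":22.5,"dz":7.7,"spin":-0.19},{"dx":0,"dy":26,"dz":8.9,"spin":-0.22},{"dx":0,"dy":29.5,"dz":10.1,"spin":-0.25},{"dx":0,"dy":33,"dz":11.3,"spin":-0.28},{"dx":0,"dy":36.5,"dz":12.5,"spin":-0.31},{"dx":0,"dy":40,"dz":13.7,"spin":-0.34},{"dx":0,"dy":43.5,"dz":14.9,"spin":-0.38},{"dx":0,"dy":47,"dz":16.1,"spin":-0.42},{"dx":0,"dy":50.5,"dz":17.3,"spin":-0.45},{"dx":0,"dy":54,"dz":18.5,"spin":-0.48},{"dx":0,"dy":56.2,"dz":19.3,"spin":-0.5},{"dx":0,"dy":57.1,"dz":19.6,"spin":-0.505},{"dx":0,"dy":57.1,"dz":19.6,"spin":-0.505},{"dx":0,"dy":57.1,"dz":19.6,"spin":-0.505}]';  python3 - <<'E'
from h import *
plan(*cad(0,86),18.3,.645)
c,T=wcap("pics/w16.png")
import pickle; pickle.dump((c,T),open("w16.pkl","wb"))
E
```

```text
time: 24.68
tool_pos: [565.6, 216.7, 102.3]
tcp_rot: [2.899, 1.568, -2.738]
contact_force: [0.5, -0.8, -0.6]
grip_width: 29.7
cm d [ 8.4  -0.14  0.1 ] spin 0.0 | t 24.68 psi 0.645 q6 -1.98 tcp [565.6 216.7 102.3] tilt [-0.003 -0.001 -1.   ] w 29.7
```

View pics/w16.png

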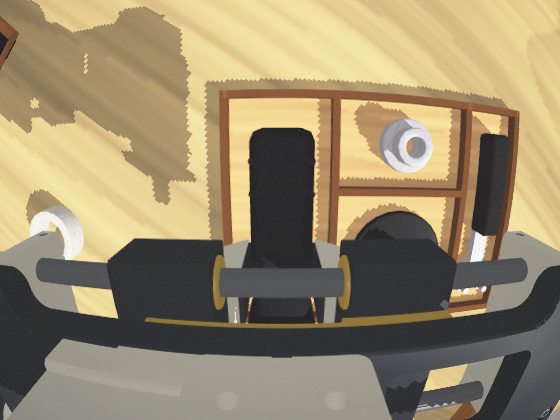

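```bash
python3 -m crank '[{"dx":2,"dy":-0.1,"dz":0.05,"spin":0},{"dx":4,"dy":-0.1,"dz":0.05,"spin":0},{"dx":6,"dy":-0.1,"dz":0.05,"spin":0},{"dx":7.3,"dy":-0.1,"dz":0.05,"spin":0},{"dx":8,"dy":-0.1,"dz":0.05,"spin":0},{"dx":8.4,"dy":-0.1,"dz":0.05,"spin":0},{"dx":8.4,"dy":-0.1,"dz":0.05,"spin":0},{"dx":8.4,"dy":-0.1,"dz":0.05,"spin":0}]'
python3 -m crank '[{"dx":0,"dy":0,"dz":0,"spin":0},{"dx":0,"dy":0,"dz":0,"spin":0},{"dx":0,"dy":0,"dz":0,"spin":0},{"dx":0,"dy":0,"dz":0,"spin":0},{"dx":0,"dy":0,"dz":0,"spin":0}]' 52
python3 -m crank '[{"dx":-3,"dy":0,"dz":0,"spin":0},{"dx":-7,"dy":0,"dz":0,"spin":0},{"dx":-11,"dy":0,"dz":0,"spin":0},{"dx":-14,"dy":0,"dz":0,"spin":0},{"dx":-14,"dy":0,"dz":0,"spin":0}]'
python3 -m crank '[{"dx":-14,"dy":-20,"dz":-15,"spin":0},{"dx":-14,"dy":-20,"dz":-15,"spin":0},{"dx":-14,"dy":-20,"dz":-15,"spin":0},{"dx":-14,"dy":-20,"dz":-15,"spin":0},{"dx":-14,"dy":-20,"dz":-15,"spin":0},{"dx":-14,"dy":-20,"dz":-15,"spin":0},{"dx":-14,"dy":-20,"dz":-15,"spin":0},{"dx":-14,"dy":-20,"dz":-15,"spin":0},{"dx":-14,"dy":-20,"dz":-15,"spin":0}]'
python3 - <<'E'
from h import *
import pickle
t=capture("top"); s=capture("scene"); pickle.dump((t,s),open("c1.pkl","wb"))
crop(t,50,110,350,260,2.6,"pics/t17.png"); crop(s,380,170,530,280,5,"pics/s17.png"); crop(s,210,180,370,300,5,"pics/s17b.png")
E
```

```text
time: 25.4
tool_pos: [568.1, 216.4, 20.5]
tcp_rot: [-0.391, 1.57, 0.253]
contact_force: [0.4, -0.2, -1.2]
grip_width: 29.6
time: 25.82
tool_pos: [567.7, 217.1, 20.1]
tcp_rot: [-0.332, 1.57, 0.313]
contact_force: [0.0, -0.1, 1.1]
grip_width: 47.6
time: 26.23
tool_pos: [571.0, 217.9, 167.4]
tcp_rot: [-0.405, 1.558, 0.241]
contact_force: [0.2, 0.0, 1.6]
grip_width: 47.6
time: 26.98
tool_pos: [568.2, -34.6, 300.2]
tcp_rot: [-0.63, 1.569, 0.012]
contact_force: [0.5, 0.2, -0.2]
grip_width: 47.8
```

View pics/t17.png

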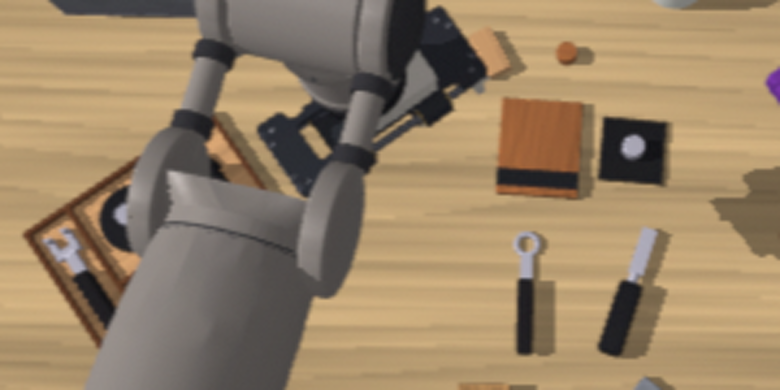

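View pics/s17.png

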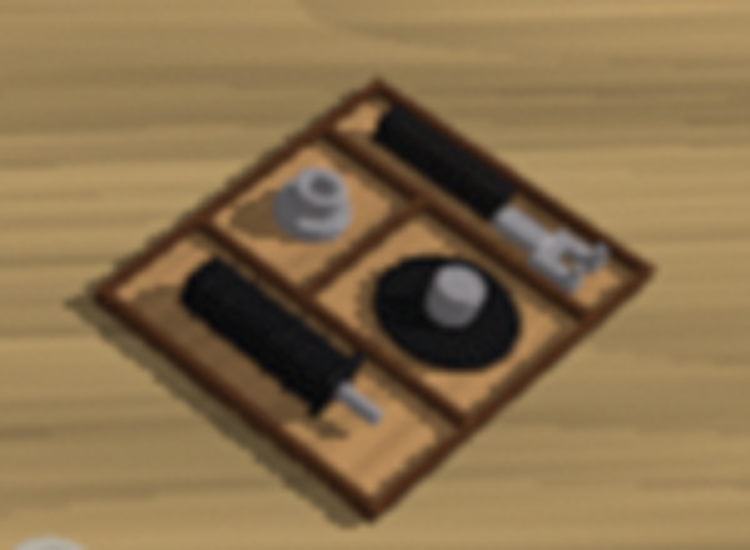

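View pics/s17b.png

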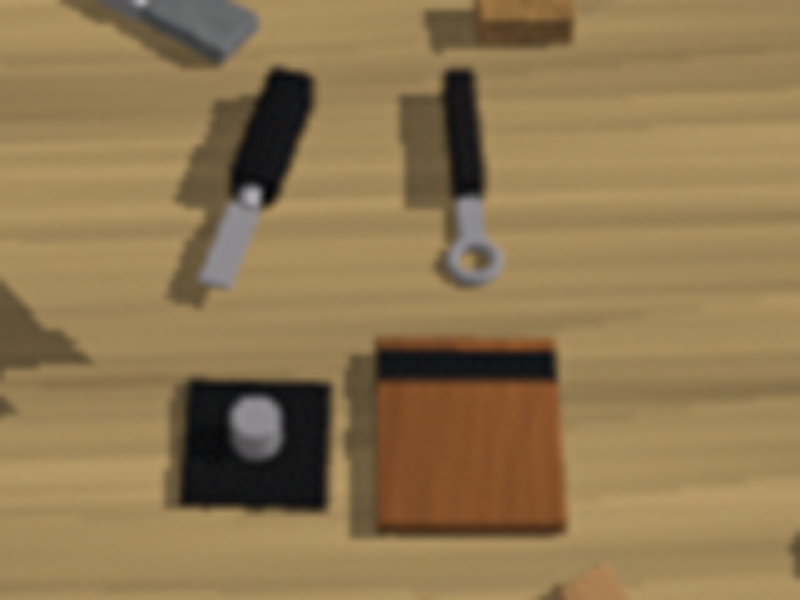

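Run:
```python
from h import *
import pickle
t,s=pickle.load(open("c1.pkl","rb"))
S=lambda x,y:(380+(x+.5)/5-.5,170+(y+.5)/5-.5)
L=np.array([[99,-132],[99,132],[-99,132],[-99,-132]])
P=np.array([onplane(s,*S(*p),14)[:2] for p in [(377,80),(97,292),(372,520),(655,270)]])
c=P.mean(0); U,_,Vt=np.linalg.svd(L.T@(P-c)); R=(U@Vt).T
print("caddy S",c,np.arctan2(R[1,0],R[0,0]),"res",((P-c)-L@R.T).round(1).tolist())
for n,p,z in [("hub",(462,283),34),("nut",(324,186),32),("handle end top",(207,270),25),("stud tip",(378,414),19),("guard/stud base",(340,388),19),("sp end",(393,115),22),("sp grip/neck",(508,207),22),("fork tips mid",(593,272),10)]:
    w=onplane(s,*S(*p),z)[:2]; print(n,w.round(1),(R.T@(w-c)).round(1))
```

```text
caddy S [521.04034935 284.2882001 ] -2.497183256216788 res [[0.7, 0.3], [0.5, 2.4], [0.8, -2.4], [-2.1, -0.3]]
hub [539.1 322.4] [-37.3 -19.6]
nut [462.8 264.9] [ 58.2 -19.5]
handle end top [516.9 184. ] [63.5 77.6]
stud tip [616.  256.3] [-59.1  79.4]
guard/stud base [597.8 240.3] [-34.9  81.3]
sp end [399.8 327.6] [  70.9 -107.4]
sp grip/neck [474.8 374. ] [-16.9 -99.5]
fork tips mid [515.7 414.9] [ -74.2 -107.6]
```

Run:
```python
from h import *
print(sensors.get_obs()["contact_force"]); print(bot.close_job())
```

```text
[-0.62594303  0.04931483 -0.35679009]
the job is handed in; nothing more can be done
None
```

I packed all four accessories into the caddy, each in its own compartment, and handed the job in at about 27 s of robot time. No verdict is reported.

**Last checks:** I measured positions from the final scene picture, in caddy coordinates, in mm.

| Accessory | Measured x, y | Allowed x | Allowed y |
|---|---|---|---|
| Plate | about -37, -20 | -53 to -23 | -30 to 0 |
| Nut | about 58, -20 | 43 to 73 | -51 to 21 |
| Handle | about 2, 79 | -32 to 32 | 60 to 112 |
| Spanner | about -2, -105 | -22 to 22 | -114 to -88 |

All four look flat and the same way up, and the two long ones are aligned with their slots. Height above the caddy floor and tilt I only judged by eye. The board, pad, wrench and chisel appear at the same pixels as in the first scene picture. The arm was 300 mm above the bench, clear of everything.

**Disagreements:**
- **Caddy position:** the three cameras differed by up to about 6 mm. I used a compromise for placing, which a later wrist view matched to within about 2 mm.
- **y readings:** the scene readings sit 4 to 7 mm lower in y than where I aimed, and all stay within tolerance.
- **Refused call:** one set of rows was refused for missing keys and sent again, with no effect on the scene.

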